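# Tip up the brass shim and put it in the job tray

### The job

The three packing shims lie flat on their blue tip-up blocks, too thin to pick up. Press down the plain end of the brass one (the end by the red lip, over the pocket) so that its hole end tips up and stays up, then take it by the raised part and lay it flat inside the red tray. Leave the steel and copper shims lying as they are.

Things in the scene. Friction and masses are not known exactly. Their poses are not given: they have to be found in the camera images.
- brass_shim: Yellow brass strip 150 (x) x 32 (y) x 3 thick, 0.12 kg, 12 mm hole near its +x end; origin: centre of underside, z up. Lies centred on a blue tip-up block, underside 28 mm above the bench, +x away from the robot within 17 deg. Plain -x end: by a red lip level with its top, over a pocket. Pressed down 12 mm from the plain end (6 N), it turns about a line 25 mm from its centre toward -x.
- steel_shim: Grey steel shim, same shape and frame as the brass one, on its own like block. Leave it flat. Blocks: 170 x 80 x 28 high, top solid under the hole end; pocket under the plain end open in front, 56 wide, 25 deep. A stiff white rocker 20 mm wide under the shim turns with it to a stop at 0.40 rad: pressed spot 15 mm down, hole end 37 mm up. It stays tipped; 2 N down on the raised end drops it.
- copper_shim: Red-brown copper shim, same shape, on its own like block. Leave it flat. A tipped shim can be pinched from above across its 32 mm width: 35 mm from its centre toward the hole its underside is 23 mm above the block's top (51 mm above the bench). The rocker under it ends 45 mm from its centre. Gripped there, a shim may swing about the line between the fingers, plain end down.
- tray: fixed open red plastic tray 200 (x) x 160 (y) x 25 high outside, walls and floor 4 mm thick (inside 192 x 152), empty. Origin: centre of its underside, on the bench; z up.
Things that resemble listed ones, but are neither listed nor needed, are in the scene too. There is more than one size of the brass_shim; the one meant has the size given above.

How it is judged:
By the outcome, as a careful person would: the job done as asked, in the order asked, and still so for the second after the job is handed in, with the robot touching nothing.
It also fails if it takes over 53 s, if anything falls off the work surface, if the arm or the gripper's body presses on something with over 40 N, if the wrist force passes 120 N, or if a joint passes its speed limit or range.

### The arm

A 6-joint arm with a two-finger parallel gripper is mounted at the origin on the work surface. World frame = base frame: x ahead of the robot, y to its left, z up, the work surface at z = 0. Lengths are in m, angles in rad, forces in N, time in s.
With the tool pointing down it reaches from about 0.375 to 0.9 m from the base axis. Payload 3.1 kg.
Tool frame: the origin (TCP) lies on the centre line of the jaws, within the pads' length; the fingertips stand 19 mm ahead of it and the grasp point (between the pads) is the TCP; z points along the fingers, y is the line along which they close (so a half turn about z gives the same grasp; the last joint's range is limited). The gripper opens to 85 mm and grips with 20 to 120 N. Pads are 22 mm wide; open, the fingers measure 114 mm over their backs; the gripper's body (76 mm by 85 mm) begins 54 mm behind the grasp point. The pads swing forward as they close: fully open they stand 13 mm farther back than shut.
Start: joints at [0.925, 0.527, 1.433, -0, 1.181, -0.178], TCP at [0.281, 0.558, 0.25] pointing down, gripper open.
Joint ranges: [-3.08, 3.08], [-0.75, 2.2], [0.22, 2.44], [-1.43, 4.57], [0, 2.65], [-2.85, 2.85]. Speed limits (rad/s): [2.79, 2.79, 3.14, 3.14, 3.14, 3.14].

### API

Orientations are given as a unit quaternion [x, y, z, w].
In Python, from station import manip gives the robot as it stands.
- The arm moves only by the tool servo_tool, never from a script. Its argument "rows" is a list that holds one entry, the list of rows, each a list of 7 numbers: the turn, a rotation vector about the tool's x, y, z in degrees, then the shift along the tool's x, y, z in m, then the gripper command: -1 is shut, 1 is fully open, values between are in proportion. In form: [[[wx, wy, wz, tx, ty, tz, jaw], ...]]. A call has 1 to 8 rows; each row shifts and turns the commanded pose from where the row before left it, along the tool's axes as they then stand; what a row does not reach is not made up. A row lasts 1/12 s, in which the tool goes at most 41.7 mm and 7.16 degrees, less where a joint would pass 70% of its speed; a pose out of reach is approached as far as the arm can. A call is refused whole if a number of a shift passes 0.0417 or a number of a turn 7.16, either way. A call with a gripper value outside its range is refused whole. The fingers move at their own pace and stop on an object; "squeeze" is the grip in N (left out, the last holds). Time passes only in rows, so rows that do not move let the fingers close. It gives the time, the measured TCP pose, the force, the opening and the grip force at its end, in the units of the state.
- manip.sense(): the state, without advancing time (a new reading comes with each control period).
- manip.snapshot(name): name is "side" or "top" or "wrist"; returns the picture (420x560x3 uint8, blue, green, red); there is no depth.
- manip.camera_info(name): a dict with "K" (3x3 intrinsics, pixels), "k1" (the pictures are not rectified: a ray, as slopes to the right and down, at radius r is drawn at 1 + k1 r^2 times it, then the intrinsics apply), "camera_from_world" (4x4, takes a point from world to camera coordinates). Camera axes: x right, y down, z forward; pixel columns grow to the right and rows downward; lengths in m; the calibration is good to about 2 mm. A picture is of the moment at which its call begins: read the wrist's pose just before it. camera_info takes no time and is no camera call; for the wrist camera it gives the pose at the moment of the call.
- manip.sign_off(): hands the job in; it is judged then, once.
The state is a dict: "t": time; "q": joint angles; "qd": joint speeds; "tau": joint torques, N m; "tcp_pos": TCP position; "tool_rot": TCP orientation; "force": force on the tool from outside, world axes, zero at the start; "ft_torque": the same for the moment, N m; "finger_gap": opening from 0.0 (shut) to 1.0 (fully open); "gripper_force": force on a finger pad.
Only numpy, scipy, OpenCV 4.12 (cv2) and the standard library are available. Lean on these libraries where they do the work, as an engineer would, in place of code of your own. Each camera call takes 0.05 s, during which the arm holds its last target. There are 200 camera calls.

## Working session

There is one attempt and no reset: what is moved stays moved. The work goes in short steps, Python scripts to look and compute and a tool call to move; the robot and the scene stay as the last step left them, time stands still between calls to the robot, and variables do not carry over. Pictures are saved under pics/ and viewed, at most 10 in all, crops included, and the job is handed in when it is done.

Besides the shell and the picture viewer there is one more tool, called after "Request:" as name(argument=value, ...) on one line, values as JSON. servo_tool: Moves the arm, as the interface text tells. Its arguments: {"type":"object","properties":{"rows":{"type":"array","items":{"type":"array","items":{"type":"array","items":{"type":"number"}}}},"squeeze":{"type":"number"}},"required":["rows"]}

```bash
mkdir -p pics
cat > h.py <<'E'
import numpy as np,cv2
from station import manip
def snap(n,f):
    im=manip.snapshot(n);cv2.imwrite('pics/'+f,im);return im
def p2w(n,uv,z,ci=None):
    ci=ci or manip.camera_info(n);K=np.array(ci['K'],float);T=np.array(ci['camera_from_world'])
    out=[]
    for u in uv:
        d=cv2.undistortPoints(np.array([[u]],float),K,np.array([ci['k1'],0,0,0.]))[0,0]
        R=T[:3,:3];c=-R.T@T[:3,3];r=R.T@np.array([d[0],d[1],1]);out.append(c+r*(z-c[2])/r[2])
    return np.array(out)
E
python3 - <<'E'
from h import *
np.set_printoptions(precision=4,suppress=True)
snap('top','top0.png');snap('side','side0.png')
s=manip.sense();print(s)
for n in('top','side'):
    T=np.array(manip.camera_info(n)['camera_from_world']);print(n,-T[:3,:3].T@T[:3,3])
E
```

```text
{'t': 0.1, 'q': array([ 0.9255,  0.5284,  1.4338,  0.    ,  1.1814, -0.1785]), 'qd': array([ 0.002 , -0.0019, -0.0029, -0.0009,  0.001 , -0.0001]), 'tau': array([ -0.0001, -44.3309, -17.8585,  -0.0002,   0.004 ,   0.    ]), 'tcp_pos': array([0.2809, 0.5577, 0.2494]), 'tool_rot': array([ 0.2313,  0.9729, -0.0009, -0.0004]), 'force': array([0.0941, 0.2891, 0.2058]), 'ft_torque': array([ 0.0274, -0.0153,  0.0384]), 'gripper_force': 0.0, 'finger_gap': 0.999527052909423}
top [0.4521 0.1116 1.3045]
side [ 0.3257 -0.7294  0.8913]
```

View pics/top0.png

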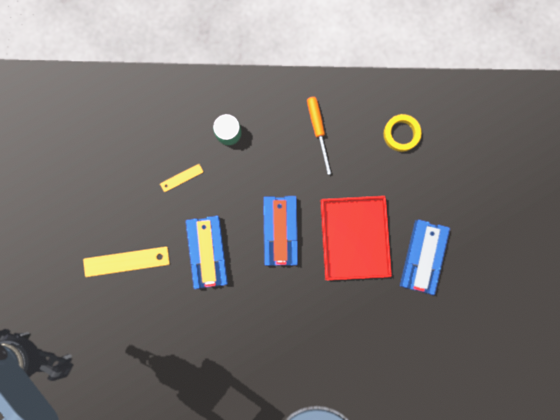

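View pics/side0.png

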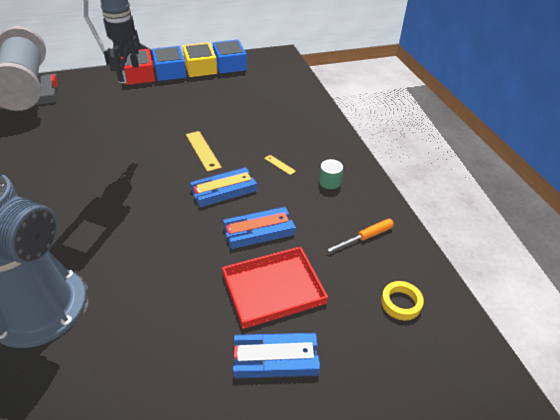

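The top view shows the brass shim on its block at about (206,253), hole at (204,227), plain end at (209,286). Copper is at (280,232), the tray at (356,238) and steel at (426,258). The brass strips lying loose on the bench are decoys. I'll enlarge this area.

Run:
```python
import cv2
im=cv2.imread('pics/top0.png')
a=cv2.resize(im[205:300,175:305],None,fx=6,fy=6,interpolation=cv2.INTER_CUBIC)
cv2.imwrite('pics/c1.png',a)
```

```text
(no output)
```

View pics/c1.png

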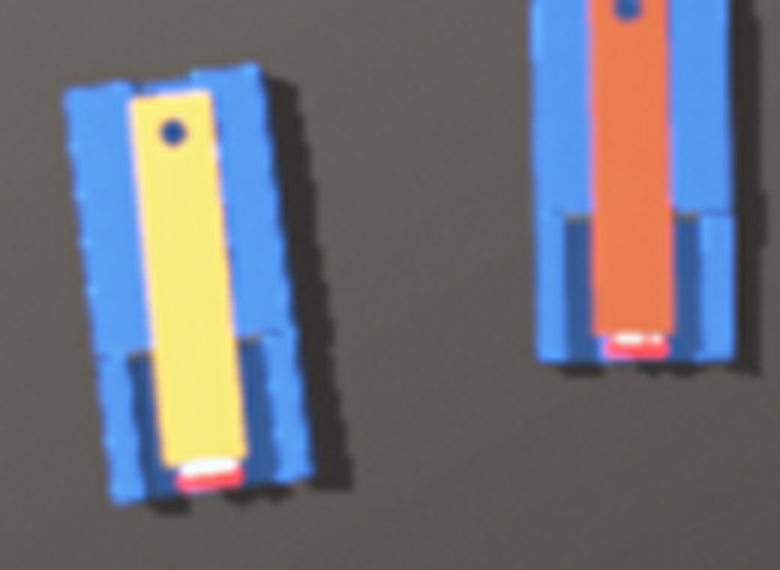

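The crop shows the brass corners at (130,98), (212,90), (246,458) and (163,466), with the hole at (173,132). The lip is at (210,475).

Run:
```python
from h import *
np.set_printoptions(precision=4,suppress=True)
c=np.array([[130,98],[212,90],[246,458],[163,466],[173,132],[210,475]],float)
p=(c+.5)/6-.5+[175,205]
W=p2w('top',p,.031);print(W)
a=(W[0]+W[1])/2;b=(W[2]+W[3])/2;d=a-b
print('c',W[:4].mean(0),'len',np.linalg.norm(d),'w',np.linalg.norm(W[0]-W[1]),'yaw',np.degrees(np.arctan2(d[1],d[0])))
im=cv2.imread('pics/top0.png').astype(int)
B,G,R=im[...,0],im[...,1],im[...,2]
m=((R>150)&(G>130)&(B<170)&(R-B>60)).astype(np.uint8);m[:,:185]=0;m[:,230:]=0;m[:210]=0;m[300:]=0
cs,_=cv2.findContours(m,0,1);k=max(cs,key=cv2.contourArea)
r=cv2.minAreaRect(k);bx=cv2.boxPoints(r);print(r);w=p2w('top',bx,.031);print(w,w.mean(0))
m=((R>120)&(G<70)&(B<70)).astype(np.uint8);cs,_=cv2.findContours(m,0,1);k=max(cs,key=cv2.contourArea)
bx=cv2.boxPoints(cv2.minAreaRect(k));w=p2w('top',bx,.025);print('tray',bx,w,w.mean(0))
# side check
ci=manip.camera_info('side');T=np.array(ci['camera_from_world'])
q=cv2.projectPoints(W[[4,5]],cv2.Rodrigues(T[:3,:3])[0],T[:3,3],np.array(ci['K']),np.array([ci['k1'],0,0,0.]))[0];print(q.reshape(-1,2))
```

```text
[[0.5576 0.3043 0.031 ]
 [0.5615 0.2708 0.031 ]
 [0.4115 0.2526 0.031 ]
 [0.4078 0.2862 0.031 ]
 [0.5439 0.2863 0.031 ]
 [0.4044 0.267  0.031 ]]
c [0.4846 0.2785 0.031 ] len 0.15100228968247587 w 0.033740566422566155 yaw 6.906070948479018
((205.6039581298828, 251.03961181640625), (61.29428482055664, 13.731511116027832), 84.2894058227539)
[[0.5568 0.3056 0.031 ]
 [0.5608 0.2721 0.031 ]
 [0.4117 0.2528 0.031 ]
 [0.4079 0.286  0.031 ]] [0.4843 0.2791 0.031 ]
tray [[320.0266 200.1004]
 [386.4714 196.0324]
 [391.412  276.7299]
 [324.9672 280.7979]] [[ 0.6155 -0.0014  0.025 ]
 [ 0.6287 -0.1675  0.025 ]
 [ 0.4284 -0.1789  0.025 ]
 [ 0.4158 -0.0153  0.025 ]] [ 0.5221 -0.0908  0.025 ]
[[244.2491 176.5655]
 [196.7443 189.2255]]
```

Request:
servo_tool(rows=[[[0,0,-6.72,0,0,0,-1],[0,0,-6.72,0,0,0,-1],[0,0,-6.72,0,0,0,-1],[0,0,-6.72,0,0,0,-1],[0,0,-6.72,0,0,0,-1],[0,0,0,0,0,0,-1]]], squeeze=40)

```text
t: 0.6
tcp_pos: [0.281, 0.5578, 0.2497]
tool_rot: [-0.061, 0.998, -0.0, -0.0]
force: [-0.0, 0.6, 0.7]
finger_gap: 0.144
gripper_force: 0.0
```

```bash
cat >> h.py <<'E'
from scipy.spatial.transform import Rotation as Ro
def go(pos,yawx=None):
    s=manip.sense();R=Ro.from_quat(s['tool_rot'])
    print('pos',s['tcp_pos'].round(4),'F',s['force'].round(1),'gap',round(s['finger_gap'],3),'gf',round(s['gripper_force'],1),'t',round(s['t'],2))
    M=R.as_matrix();print('xyaw',np.degrees(np.arctan2(M[1,0],M[0,0])).round(2),'z',M[:,2].round(4))
    if yawx is not None:
        y=np.radians(yawx);T=np.array([[np.cos(y),np.sin(y),0],[np.sin(y),-np.cos(y),0],[0,0,-1]])
        print('turn',np.degrees((R.inv()*Ro.from_matrix(T)).as_rotvec()).round(2));M=T
    print('shift in (target) tool axes',(M.T@(np.array(pos)-s['tcp_pos'])).round(4))
C=np.array([.4845,.2788]);U=np.array([np.cos(np.radians(6.9)),np.sin(np.radians(6.9))])
E
python3 -c "
from h import *
go([*(C-.060*U),.10],186.9)"
```

```text
pos [0.281  0.5578 0.2497] F [-0.   0.6  0.7] gap 0.144 gf 0.0 t 0.6
xyaw -173.03 z [-8.e-04 -1.e-03 -1.e+00]
turn [-0.05 -0.05  0.07]
shift in (target) tool axes [-0.1085 -0.3015  0.1497]
```

Request:
servo_tool(rows=[[[0,0,0,-0.0136,-0.0377,0,-1],[0,0,0,-0.0136,-0.0377,0,-1],[0,0,0,-0.0136,-0.0377,0,-1],[0,0,0,-0.0136,-0.0377,0,-1],[0,0,0,-0.0136,-0.0377,0,-1],[0,0,0,-0.0136,-0.0377,0,-1],[0,0,0,-0.0136,-0.0377,0,-1],[0,0,0,-0.0136,-0.0377,0,-1]]])

```text
t: 1.27
tcp_pos: [0.4256, 0.2699, 0.2503]
tool_rot: [-0.058, 0.998, 0.0, -0.0]
force: [1.0, 0.1, -0.5]
finger_gap: 0.001
gripper_force: 0.0
```

Request:
servo_tool(rows=[[[0,0,0,0,0,0.035,-1],[0,0,0,0,0,0.035,-1],[0,0,0,0,0,0.035,-1],[0,0,0,0,0,0.03,-1],[0,0,0,0,0,0.015,-1],[0,0,0,0,0,0,-1],[0,0,0,0,0,0,-1]]])

```text
t: 1.85
tcp_pos: [0.4248, 0.2715, 0.0996]
tool_rot: [-0.059, 0.998, -0.0, -0.001]
force: [-0.1, -0.4, 0.0]
finger_gap: -0.0
gripper_force: 0.0
```

```bash
python3 -c "
from h import *
go([*(C-.060*U),.052],186.9)"
```

```text
pos [0.4248 0.2715 0.0996] F [-0.1 -0.4  0. ] gap -0.0 gf 0.0 t 1.85
xyaw -173.26 z [-2.1e-03 -8.0e-04 -1.0e+00]
turn [-0.03 -0.13 -0.16]
shift in (target) tool axes [-0.0001  0.0001  0.0476]
```

Request:
servo_tool(rows=[[[0,0,0,0,0,0.02,-1],[0,0,0,0,0,0.02,-1],[0,0,0,0,0,0.005,-1],[0,0,0,0,0,0.003,-1],[0,0,0,0,0,0.003,-1],[0,0,0,0,0,0,-1]]])

```text
t: 2.35
tcp_pos: [0.426, 0.272, 0.0502]
tool_rot: [-0.06, 0.998, 0.0, 0.001]
force: [-0.3, 0.2, -0.7]
finger_gap: 0.001
gripper_force: 0.0
```

Request:
servo_tool(rows=[[[0,0,0,0,0,0.002,-1],[0,0,0,0,0,0.002,-1],[0,0,0,0,0,0,-1]]])

```text
t: 2.6
tcp_pos: [0.4256, 0.272, 0.0469]
tool_rot: [-0.06, 0.998, 0.0, 0.001]
force: [-2.0, -0.4, 6.9]
finger_gap: -0.003
gripper_force: 3.5
```

Request:
servo_tool(rows=[[[0,0,0,0,0,0.002,-1],[0,0,0,0,0,0.002,-1],[0,0,0,0,0,0.001,-1],[0,0,0,0,0,0,-1]]])

```text
t: 2.93
tcp_pos: [0.4256, 0.272, 0.0421]
tool_rot: [-0.06, 0.998, 0.0, 0.001]
force: [-1.5, -0.5, 7.8]
finger_gap: -0.003
gripper_force: 4.4
```

Request:
servo_tool(rows=[[[0,0,0,0,0,0.0015,-1],[0,0,0,0,0,0.0015,-1],[0,0,0,0,0,0,-1]]])

```text
t: 3.18
tcp_pos: [0.4259, 0.2721, 0.0402]
tool_rot: [-0.06, 0.998, 0.0, 0.002]
force: [-2.3, -1.6, 18.3]
finger_gap: 0.005
gripper_force: 8.7
```

Request:
servo_tool(rows=[[[0,0,0,0,0,0.001,-1],[0,0,0,0,0,0,-1],[0,0,0,0,0,0,-1]]])

```text
t: 3.43
tcp_pos: [0.4259, 0.2721, 0.04]
tool_rot: [-0.06, 0.998, 0.001, 0.002]
force: [-3.6, -1.4, 23.8]
finger_gap: 0.006
gripper_force: 12.0
```

Run:
```python
from h import *
go([*(C-.060*U),.052],186.9)
a=snap('side','s1.png')
cv2.imwrite('pics/s1c.png',cv2.resize(a[100:240,150:350],None,fx=4,fy=4,interpolation=cv2.INTER_CUBIC))
```

```text
pos [0.4259 0.2721 0.04  ] F [-3.6 -1.4 23.8] gap 0.006 gf 12.0 t 3.43
xyaw -173.14 z [ 0.0036  0.0013 -1.    ]
turn [ 0.05  0.21 -0.04]
shift in (target) tool axes [ 0.001  -0.0004 -0.012 ]
```

View pics/s1c.png

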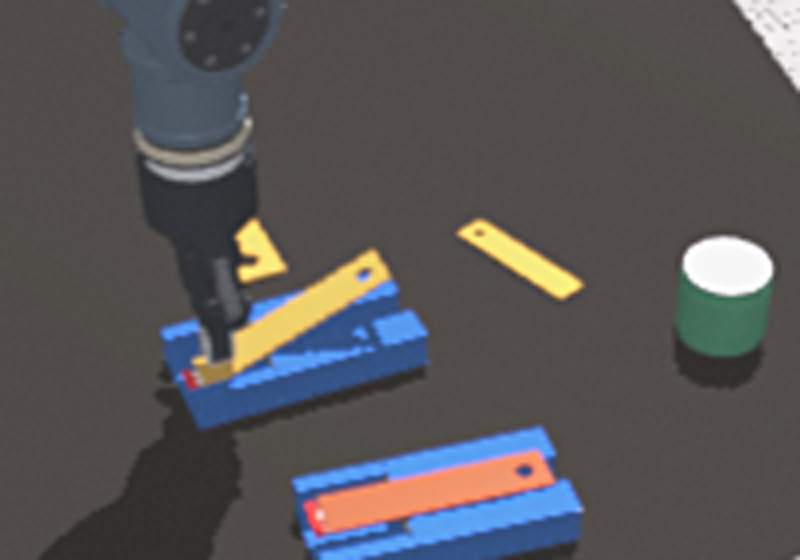

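The picture shows the brass shim tipped, with its hole end up at crop (365,272). Copper is still flat. I'll lift clear, open the jaws and move over to about 12 mm on the hole side of the centre, so the grip is nearly balanced.

Request:
servo_tool(rows=[[[0,0,0,0,0,-0.003,-1],[0,0,0,0,0,-0.01,-1],[0,0,0,0,0,-0.025,-1],[0,0,0,0,0,-0.03,-1],[0,0,0,0,0,0,0.4],[0,0,0,0,0,0,0.4]]])

```text
t: 3.98
tcp_pos: [0.4266, 0.2722, 0.1066]
tool_rot: [-0.06, 0.998, 0.001, 0.003]
force: [-0.1, -0.1, -0.5]
finger_gap: 0.273
gripper_force: 0.0
```

Request:
servo_tool(rows=[[[0,0,0,-0.02,0,0,0.4],[0,0,0,-0.03,0,0,0.4],[0,0,0,-0.018,0,0,0.4],[0,0,0,0,0,0,0.4],[0,0,0,0,0,0,0.4]]])

```text
t: 4.4
tcp_pos: [0.4927, 0.2795, 0.1035]
tool_rot: [-0.059, 0.998, -0.0, -0.001]
force: [-1.6, -0.6, 0.7]
finger_gap: 0.7
gripper_force: 0.0
```

Run:
```python
from h import *
go([*(C+.0085*U),.050],186.9)
a=snap('side','s2.png');b=snap('top','t2.png')
f=lambda i:cv2.resize(i,(400,400),interpolation=cv2.INTER_CUBIC)
cv2.imwrite('pics/s2c.png',np.hstack([f(a[120:220,170:270]),f(b[200:300,160:260])]))
```

```text
pos [0.4927 0.2795 0.1035] F [-1.6 -0.6  0.7] gap 0.7 gf 0.0 t 4.4
xyaw -173.19 z [-1.7e-03 -5.0e-04 -1.0e+00]
turn [-0.02 -0.1  -0.09]
shift in (target) tool axes [-0.0003  0.0003  0.0535]
```

View pics/s2c.png

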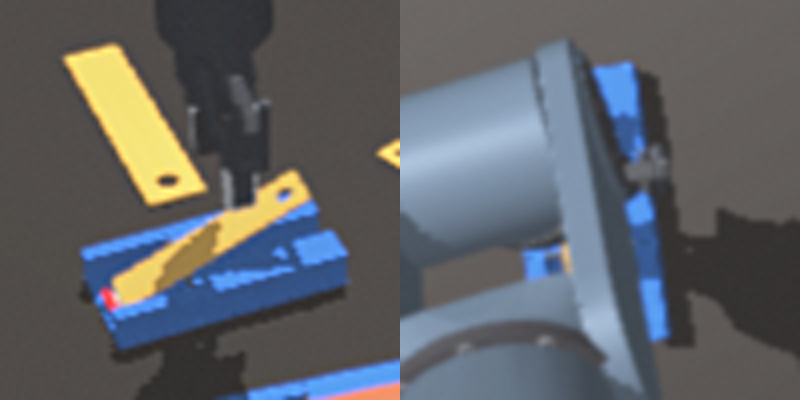

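The shim stays tipped (left panel, hole at (285,195)), and the open fingers straddle its width. I'll lower and grip.

Request:
servo_tool(rows=[[[0,0,0,0,0,0.015,0.4],[0,0,0,0,0,0.02,0.4],[0,0,0,0,0,0.012,0.4],[0,0,0,0,0,0.004,0.4],[0,0,0,0,0,0.002,0.4],[0,0,0,0,0,0,0.4]]])

```text
t: 5.0
tcp_pos: [0.4921, 0.2797, 0.051]
tool_rot: [-0.06, 0.998, -0.0, -0.001]
force: [0.4, 0.2, -0.8]
finger_gap: 0.702
gripper_force: 0.0
```

Request:
servo_tool(rows=[[[0,0,0,0,0,0,-0.1],[0,0,0,0,0,0,-0.25],[0,0,0,0,0,0,-1],[0,0,0,0,0,0,-1],[0,0,0,0,0,0,-1],[0,0,0,0,0,0,-1]]], squeeze=100)

```text
t: 5.5
tcp_pos: [0.4933, 0.2799, 0.0522]
tool_rot: [-0.06, 0.998, 0.0, 0.001]
force: [0.5, -1.3, 6.9]
finger_gap: 0.332
gripper_force: 98.3
```

Request:
servo_tool(rows=[[[0,0,0,0,0,-0.005,-1],[0,0,0,0,0,-0.01,-1],[0,0,0,0,0,-0.02,-1],[0,0,0,0,0,-0.03,-1],[0,0,0,0,0,-0.03,-1],[0,0,0,0,0,-0.03,-1],[0,0,0,0,0,0,-1],[0,0,0,0,0,0,-1]]])

```text
t: 6.17
tcp_pos: [0.4937, 0.2802, 0.1786]
tool_rot: [-0.06, 0.998, 0.001, 0.002]
force: [0.2, -0.9, -1.8]
finger_gap: 0.33
gripper_force: 98.9
```

Run:
```python
from h import *
go([.522,-.0908,.17],184)
a=snap('side','s3.png');b=snap('wrist','w3.png')
f=lambda i:cv2.resize(i,(400,400),interpolation=cv2.INTER_CUBIC)
cv2.imwrite('pics/s3c.png',np.hstack([f(a[60:220,150:310]),f(b)]))
```

```text
pos [0.4937 0.2802 0.1786] F [ 0.2 -0.9 -1.8] gap 0.33 gf 98.9 t 6.17
xyaw -173.14 z [ 0.0046  0.0016 -1.    ]
turn [0.06 0.27 2.86]
shift in (target) tool axes [-0.0023 -0.3721  0.0086]
```

View pics/s3c.png

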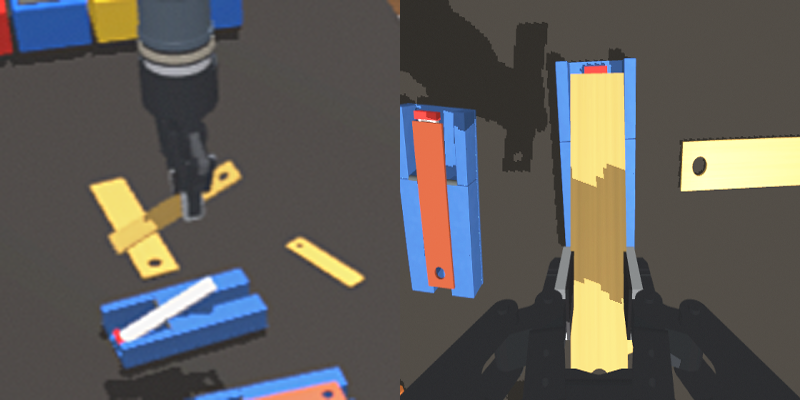

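The shim is held with its hole end up: in the left panel the hole is at (222,175) and the plain end at (120,243). I'll work out its tilt from the side picture.

Run:
```python
from h import *
s=manip.sense();t=s['tcp_pos'];n=np.array([-U[1],U[0],0])
ci=manip.camera_info('side');T=np.array(ci['camera_from_world']);c=-T[:3,:3].T@T[:3,3]
for x,y in((222,175),(232,169),(120,243)):
    g=p2w('side',[(150+x/2.5,60+y/2.5)],0,ci)[0]-c
    P=c+g*(n@(t-c))/(n@g);print(P.round(4),'along u',((P-t)[:2]@U).round(4),'z',(P-t)[2].round(4))
```

```text
[0.5335 0.2845 0.1924] along u 0.042 z 0.0167
[0.5447 0.2859 0.1971] along u 0.0533 z 0.0213
[0.4186 0.2706 0.1363] along u -0.0737 z -0.0394
```

Request:
servo_tool(rows=[[[0,0,2.86,0,0,0,-1],[0,0,0,-0.0015,-0.02,0,-1],[0,0,0,-0.0015,-0.04,0,-1],[0,0,0,-0.0015,-0.04,0,-1],[0,0,0,-0.0015,-0.04,0,-1],[0,0,0,-0.0015,-0.04,0,-1],[0,0,0,-0.0015,-0.04,0,-1],[0,0,0,-0.0015,-0.04,0,-1]]])

```text
t: 6.93
tcp_pos: [0.5198, 0.0196, 0.1744]
tool_rot: [-0.035, 0.999, 0.001, -0.002]
force: [0.2, 0.3, -2.9]
finger_gap: 0.329
gripper_force: 99.0
```

Request:
servo_tool(rows=[[[0,0,0,-0.0015,-0.04,0,-1],[0,0,0,-0.0015,-0.04,0,-1],[0,0,0,-0.0015,-0.032,0,-1],[0,6,0,0,0,0,-1],[0,6,0,0,0,0,-1],[0,6,0,0,0,0,-1],[0,6,0,0,0,0,-1],[0,0,0,0,0,0,-1]]])

```text
t: 7.6
tcp_pos: [0.5351, -0.0902, 0.1726]
tool_rot: [-0.034, 0.977, -0.007, -0.21]
force: [0.5, 1.2, -1.7]
finger_gap: 0.327
gripper_force: 99.0
```

Run:
```python
from h import *
go([.535,-.0899,.05])
a=snap('side','s4.png');b=snap('top','t4.png')
f=lambda i:cv2.resize(i,(400,400),interpolation=cv2.INTER_CUBIC)
cv2.imwrite('pics/s4c.png',np.hstack([f(a[180:340,200:360]),f(b[180:300,300:420])]))
```

```text
pos [ 0.5351 -0.0902  0.1726] F [ 0.5  1.2 -1.7] gap 0.327 gf 99.0 t 7.6
xyaw -175.94 z [-0.4096 -0.0275 -0.9119]
shift in (target) tool axes [-5.020e-02  1.000e-04  1.118e-01]
```

View pics/s4c.png

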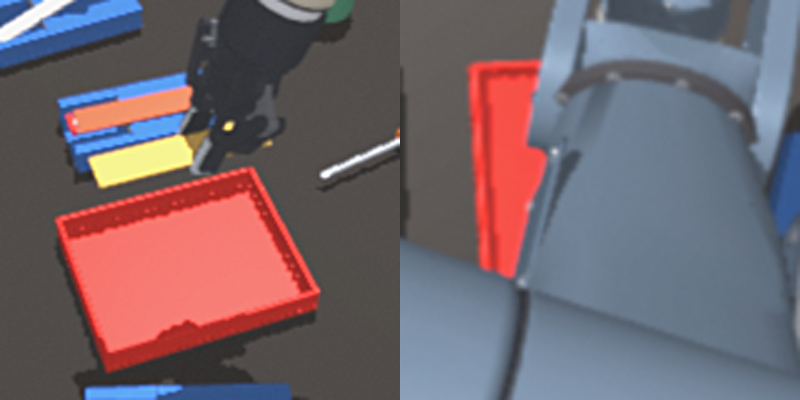

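The shim looks level over the tray: its plain end is at (96,171) in the left panel, with the hole end beyond the fingers. I'll lower it straight down, splitting the shift between tool x and z because the tool is tilted.

Request:
servo_tool(rows=[[[0,0,0,-0.0143,0,0.0319,-1],[0,0,0,-0.0143,0,0.0319,-1],[0,0,0,-0.0123,0,0.0274,-1],[0,0,0,-0.0082,0,0.0182,-1],[0,0,0,-0.0049,0,0.0109,-1],[0,0,0,0,0,0,-1],[0,0,0,0,0,0,-1]]])

```text
t: 8.28
tcp_pos: [0.5334, -0.0902, 0.0448]
tool_rot: [-0.034, 0.978, -0.007, -0.208]
force: [0.2, -0.0, -1.3]
finger_gap: 0.332
gripper_force: 99.0
```

Run:
```python
from h import *
go([.535,-.0899,.028])
a=snap('side','s5.png')
cv2.imwrite('pics/s5c.png',cv2.resize(a[230:340,200:350],(750,550),interpolation=cv2.INTER_CUBIC))
```

```text
pos [ 0.5334 -0.0902  0.0448] F [ 0.2 -0.  -1.3] gap 0.332 gf 99.0 t 8.28
xyaw -176.01 z [-0.4061 -0.028  -0.9134]
shift in (target) tool axes [-0.0083  0.0002  0.0147]
```

View pics/s5c.png

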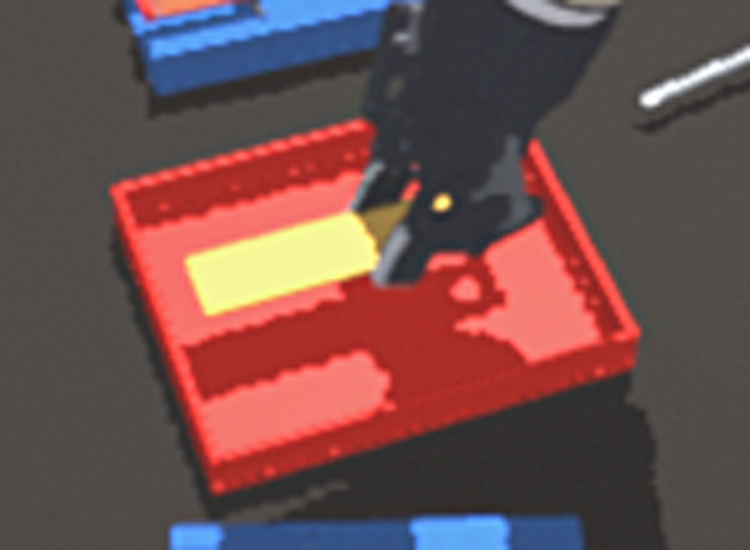

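The shim is over the tray floor with clearance all round. Its plain-end corners are at (190,262) and (210,315). I'll lower it further and watch the force.

Request:
servo_tool(rows=[[[0,0,0,-0.003,0,0.005,-1],[0,0,0,-0.0025,0,0.0045,-1],[0,0,0,-0.001,0,0.002,-1],[0,0,0,0,0,0,-1]]])

```text
t: 8.67
tcp_pos: [0.5353, -0.0901, 0.0312]
tool_rot: [-0.034, 0.978, -0.007, -0.208]
force: [0.3, 1.0, -1.3]
finger_gap: 0.333
gripper_force: 99.0
```

Request:
servo_tool(rows=[[[0,0,0,-0.001,0,0.002,-1],[0,0,0,-0.001,0,0.002,-1],[0,0,0,0,0,0,-1]]])

```text
t: 8.92
tcp_pos: [0.5354, -0.0901, 0.0265]
tool_rot: [-0.034, 0.978, -0.007, -0.208]
force: [-1.2, -0.5, -2.2]
finger_gap: 0.333
gripper_force: 99.0
```

Request:
servo_tool(rows=[[[0,0,0,0,0,0,-0.1],[0,0,0,0,0,0,0.1],[0,0,0,0,0,0,0.3],[0,0,0,0,0,0,0.4],[0,0,0,0,0,0,0.4],[0,0,0,0,0,0,0.4]]])

```text
t: 9.42
tcp_pos: [0.5355, -0.0902, 0.027]
tool_rot: [-0.034, 0.978, -0.007, -0.208]
force: [-0.4, 0.6, -0.4]
finger_gap: 0.7
gripper_force: 0.0
```

Request:
servo_tool(rows=[[[0,0,0,0.003,0,-0.01,0.4],[0,0,0,0.008,0,-0.02,0.4],[0,0,0,0.012,0,-0.03,0.4],[0,0,0,0.012,0,-0.03,0.4],[0,0,0,0.012,0,-0.03,0.4],[0,0,0,0.012,0,-0.03,0.4],[0,0,0,0,0,0,0.4]]])

```text
t: 10.0
tcp_pos: [0.5461, -0.0906, 0.1949]
tool_rot: [-0.034, 0.979, -0.01, -0.202]
force: [1.3, -0.1, 1.1]
finger_gap: 0.701
gripper_force: 0.0
```

Run:
```python
from h import *
go([.535,-.0899,.028])
a=snap('side','s6.png')
cv2.imwrite('pics/s6c.png',cv2.resize(a[120:400,160:440],(600,600),interpolation=cv2.INTER_CUBIC))
```

```text
pos [ 0.5461 -0.0906  0.1949] F [ 1.3 -0.1  1.1] gap 0.701 gf 0.0 t 10.0
xyaw -176.11 z [-0.3947 -0.0323 -0.9182]
shift in (target) tool axes [-0.0559  0.0023  0.1576]
```

View pics/s6c.png

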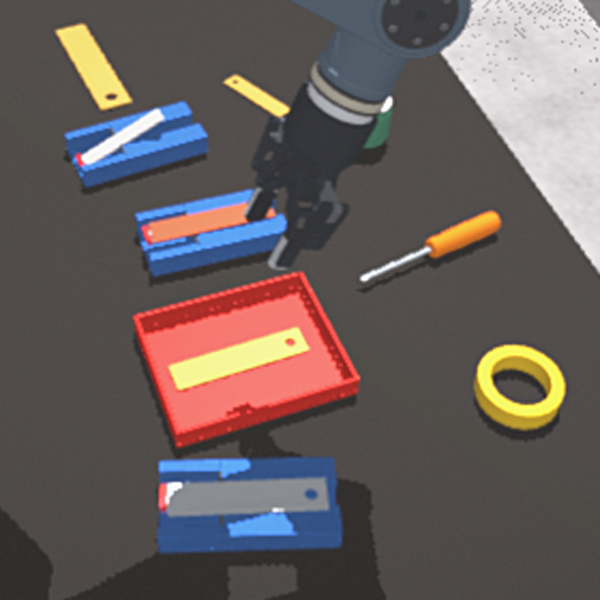

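The brass shim lies flat in the tray, from about (175,375) to (305,340). Copper and steel are still flat, and the arm is clear.

```bash
python3 -c "
from station import manip
print(manip.sign_off())"
```

```text
the job is handed in; nothing more can be done
None
```

I tipped the brass shim up, took it by the raised part and laid it flat in the red tray; the steel and copper shims still lie flat, and I handed the job in at about 10 s.

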